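Scan the dabba, then hold the clip open on its record card

TASK

Turn the blue enamel dabba on its spot so that its white label squarely faces the red window of the scanner block, and let go of it. Then squeeze the orange spring clip wide open, lift it off its parking fin and lower it so that its open jaws straddle the middle of the record card's top edge, upright and squarely, the edge about half-way up between the jaws and not touched by the clip. Finish there, still holding the clip squeezed wide open, so that I can slip the scan ticket in beside the card; leave everything else where it is.

Things in the scene. Friction and masses are not known exactly. Their poses are not given: they have to be found in the camera images.
- dabba: blue enamel tin, upright cylinder 56 mm across, 90 mm high, flat top, about 0.3 kg, loose, its axis 70 mm in front of the scanner's window. Origin: centre of its underside, z up; +x points out through the white label; a white lid stripe runs from the centre toward the label. It starts 0.7 to 2.3 rad counter-clockwise (from above) of facing the scanner
- label (a point): middle of the white side label on the dabba, 28 mm from its axis, 40 mm up
- scanner: fixed grey scanner block 50 x 90 x 100 mm (x, y, z), red window on its -x face, which looks toward the dabba. Origin: centre of its underside. The dabba's label faces it squarely when the dabba's +x axis is parallel to the scanner's +x axis
- scan_window (a point): middle of the red window, 25 mm in front (-x) of the scanner's centre, 50 mm up
- clip: orange spring clip like a big clothes peg, 24 mm wide (y), 50 g, loose, parked upright on the fin. Origin: between the jaw tips; x: the way it is squeezed and its jaws part; z: up to the handles; same after a half turn. Axle 42 mm up, handles from there to 84 mm (81 shut). Shut, handles splay to 55 mm over their tops; squeezed to the stop they are upright, 28 mm over their outer faces
- clip_mouth (a point): the clip's origin, midway between its jaw tips; fully open the tips gape 32 mm, and 20 mm higher up the jaws 19 mm
- clip_a (a joint): opening angle of one clip arm, 0 shut (parked) to 0.35 rad at the stop; the other arm mirrors it. Squeezing takes 4 to 7 N on each handle along the clip's x; grasp from above, fingertips about 50 mm above the clip's origin
- clip_b (a joint): opening angle of the other clip arm, 0 to 0.35 rad
- park: fixed dark wood block 70 x 90 x 30 mm (x, y, z) with an upright steel fin 4 mm thick (x), 60 mm long (y), 40 mm high on it, on which the clip sits clamped, its jaw tips 10 to 16 mm above the block (it slowly creeps down, and may slide down on squeezing). Origin: centre of the block's underside
- fin_top (a point): middle of the fin's top edge, 70 mm above the work surface
- card: fixed light wood stand 60 x 130 x 25 mm (x, y, z) with a stiff white upright record card 3 mm thick (x), 110 mm wide (y), its top edge 115 mm above the work surface. Origin: centre of the stand's underside; x is normal to the card
- card_edge (a point): middle of the card's top edge, 115 mm above the work surface, axes as the card's: x normal to the card, y along the edge, z up
- sugar_pot: round steel sugar pot with a lid, 84 mm across, 94 mm high, standing near the back; origin: centre of its underside; bystander
- pepper_mill: green glass pepper mill with steel top, 56 mm across, 135 mm high, near the back; origin: centre of its underside; bystander
- spatula: wooden spatula lying flat near the robot's right; bystander
- spice_jar: small spice jar with red cap, 48 mm across, 80 mm high, near the back; bystander
- salt_bowl: white ceramic salt bowl, 80 mm across, 40 mm high, near the back; bystander
Mind the look-alikes: they are no part of the job. Leave any purple look-alike of the dabba alone.

How it is judged:
By the outcome, as a careful person would: the job done as asked, in the order asked, and still so for the second after the job is handed in, while the arm keeps its last pose, push and grip.
It also fails if it takes over 72 s, if anything falls off the work surface, if the arm or the gripper's body presses on something with over 40 N, if the wrist force passes 120 N, or if a joint passes its speed limit or range.

ROBOT

A 6-joint arm with a two-finger parallel gripper is mounted at the origin on the work surface. World frame = base frame: x ahead of the robot, y to its left, z up, the work surface at z = 0. Lengths are in m, angles in rad, forces in N, time in s.
With the tool pointing down it reaches from about 0.35 to 0.85 m from the base axis. Payload 8.1 kg.
Tool frame: the origin (TCP) lies on the mounting face of the last link; the fingertips stand 186 mm ahead of it and the grasp point (between the pads) lies 167 mm ahead of it (robot.finger_overhang is the distance from the TCP to the fingertips, in m); z points along the fingers, y is the line along which they close (so a half turn about z gives the same grasp; the last joint's range is limited). The gripper opens to 93 mm and grips with 3 to 60 N. Pads are 15 mm wide; open, the fingers measure 128 mm over their backs; the gripper's body (75 mm by 188 mm) begins 65 mm behind the grasp point.
Start: joints at [1.234, 0.13, 1.488, -0, 1.523, -0.085], TCP at [0.149, 0.581, 0.405] pointing down, gripper open.
Joint ranges: [-2.96, 2.96], [-0.89, 2.26], [0.02, 2.5], [-1.34, 4.48], [0, 2.73], [-2.66, 2.66]. Speed limits (rad/s): [2.39, 2.39, 2.79, 3.14, 3.14, 3.14].

INTERFACE

Orientations are given as a rotation vector (axis times angle).
In Python, from plant import readout, read_camera, get_calibration, job, robot gives the robot as it stands.
- The arm moves only by the shell command python3 -m handwheel 'ROWS' [FORCE]. ROWS is JSON, a list of rows, each a list of 5 numbers: the shift along the world's x, y, z in cm, then the turn about the world's z in rad, then the closure, from 0 (fully open) to 1 (shut). In form: [[tx, ty, tz, spin, gripper], ...]. A call has 1 to 10 rows; each row shifts and turns the commanded pose from where the row before left it; what a row does not reach is not made up. A row lasts 1/8 s, in which the tool goes at most 62.5 mm and 10.7 degrees, less where a joint would pass 70% of its speed; a pose out of reach is approached as far as the arm can. A call is refused whole if a number of a shift passes 6.25 or a number of a turn 0.188, either way. A call with a gripper value outside its range is refused whole. The fingers move at their own pace and stop on an object; FORCE is the grip in N (left out, the last holds). Time passes only in rows, so rows that do not move let the fingers close. It gives the time, the measured TCP pose, the force, the opening and the grip force at its end, in the units of the state.
- readout.read_state(): the state, without advancing time (a new reading comes with each control period).
- read_camera(name): name is "side" or "top" or "wrist"; returns the picture (480x640x3 uint8, red, green, blue); there is no depth.
- get_calibration(name): a dict with "fovy" (degrees; the focal length in pixels is half the picture's height over the tangent of half this angle, whatever the lens; pixels are square), "cx", "cy" (the principal point, pixels), "pose" (4x4, takes a point from camera to world coordinates). Camera axes: x right, y down, z forward; pixel columns grow to the right and rows downward; lengths in m; the calibration is good to about 2 mm. The wrist camera is an equidistant fisheye: a pixel r from the principal point sees the ray r / f radians off the axis. A picture is of the moment at which its call begins: read the wrist's pose just before it. get_calibration takes no time and is no camera call; for the wrist camera it gives the pose at the moment of the call.
- job.close_job(): hands the job in; it is judged then, once.
The state is a dict: "t": time; "q": joint angles; "dq": joint speeds; "joint_torque": joint torques, N m; "tool_pos": TCP position; "orientation": TCP orientation; "force": force on the tool from outside, world axes, zero at the start; "wrist_torque": the same for the moment, N m; "opening": finger opening in m; "gripper_force": force on a finger pad.
Only numpy, scipy, OpenCV 4.12 (cv2) and the standard library are available. Lean on these libraries where they do the work, as an engineer would, in place of code of your own. Each camera call takes 0.05 s, during which the arm holds its last target. There are 200 camera calls.

## Working session

There is one attempt and no reset: what is moved stays moved. The work goes in short steps, Python scripts to look and compute and a shell command to move; the robot and the scene stay as the last step left them, time stands still between calls to the robot, and variables do not carry over. Pictures are saved under pics/ and viewed, at most 10 in all, crops included, and the job is handed in when it is done.

```bash
mkdir -p pics; cat > h.py <<'E'
import numpy as np, cv2
from plant import readout, read_camera, get_calibration, job, robot
def ray(c,u,v):
    h=480; f=h/2/np.tan(np.radians(c["fovy"])/2)
    x,y=(u-c["cx"])/f,(v-c["cy"])/f
    if c.get("fish"):
        r=np.hypot(x,y); d=np.array([x/r*np.sin(r),y/r*np.sin(r),np.cos(r)]) if r>0 else np.array([0,0,1.])
    else: d=np.array([x,y,1.])
    P=np.array(c["pose"]); d=P[:3,:3]@d
    return P[:3,3],d/np.linalg.norm(d)
def onz(c,u,v,z):
    o,d=ray(c,u,v); return o+d*(z-o[2])/d[2]
def tri(rs):
    A=sum(np.eye(3)-np.outer(d,d) for o,d in rs); b=sum((np.eye(3)-np.outer(d,d))@o for o,d in rs)
    return np.linalg.solve(A,b)
def cal(n):
    c=dict(get_calibration(n)); c["fish"]=n=="wrist"; return c
def shot(n,name):
    c=cal(n); im=read_camera(n); cv2.imwrite(f"pics/{name}.png",im[:,:,::-1]); return c,im
E
python3 - <<'E'
from h import *
for n in("top","side","wrist"):
    c,i=shot(n,n+"0"); print(n,c["fovy"],c["cx"],c["cy"],np.round(c["pose"],3).tolist())
E
```

```text
top 45.58370051019577 320.4132502499839 242.31785309413974 [[0.019, -0.993, 0.119, 0.394], [-1.0, -0.019, 0.004, -0.026], [-0.002, -0.119, -0.993, 1.412], [0.0, 0.0, 0.0, 1.0]]
side 46.23357907138026 314.0231829289068 243.12738387068939 [[0.687, -0.446, 0.574, -0.31], [-0.727, -0.44, 0.527, -0.828], [0.017, -0.779, -0.627, 1.053], [0.0, 0.0, 0.0, 1.0]]
wrist 65.70646984690485 319.3058596240134 240.2261771677353 [[0.25, 0.928, 0.278, 0.072], [0.968, -0.239, -0.073, 0.6], [-0.001, 0.287, -0.958, 0.383], [0.0, 0.0, 0.0, 1.0]]
```

View pics/top0.png

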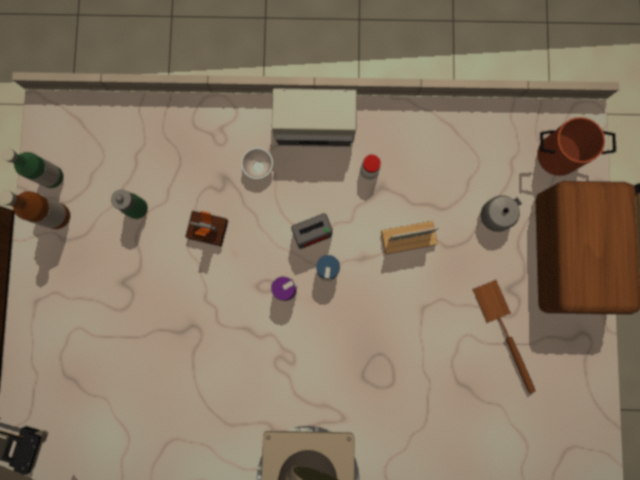

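View pics/side0.png

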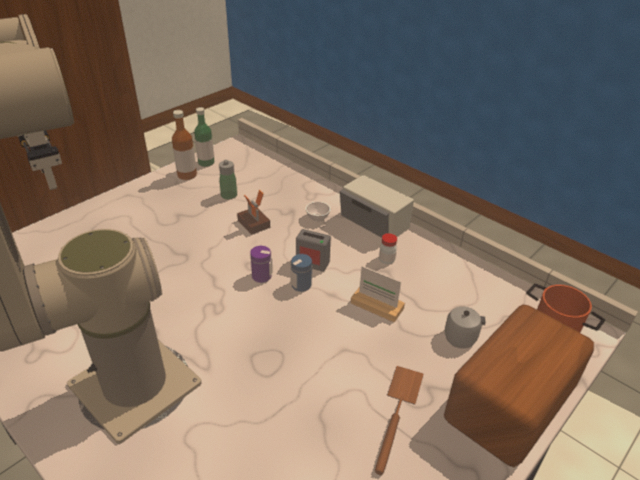

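The top view shows the dabba at (327,267) with its stripe pointing down-image, the scanner at (312,231), the clip on its fin at (206,229) and the card at (410,235). The purple decoy is at (284,289). In the side view the arm is at the left, clear of everything.

```bash
python3 - <<'E'
from h import *
c=cal("top")
for n,u,v,z in[("dabba",328,266,.09),("scanner",312,226,.1),("clip",204,222,.1),("card",411,233,.115),("decoy",284,287,.09),("mill",122,198,.135)]:
    print(n,onz(c,u,v,z).round(3))
im=cv2.imread("pics/top0.png")
a=cv2.resize(im[200:300,260:360],(400,400),interpolation=3); b=cv2.resize(im[190:260,170:240],(390,390),interpolation=3)
a=np.vstack([a,np.zeros((0,400,3),np.uint8)]); b=cv2.copyMakeBorder(b,0,10,0,0,0)
cv2.imwrite("pics/crop.png",np.hstack([a,b]))
print(readout.read_state())
E
```

```text
dabba [ 0.498 -0.039  0.09 ]
scanner [ 0.589 -0.     0.1  ]
clip [0.594 0.251 0.1  ]
card [ 0.575 -0.228  0.115]
decoy [0.447 0.062 0.09 ]
mill [0.64  0.433 0.135]
{'t': 0.15, 'q': array([ 1.23359447e+00,  1.30956541e-01,  1.48904177e+00, -1.99891390e-05,
        1.52299143e+00, -8.54142326e-02]), 'dq': array([ 0.00072939, -0.00261662, -0.00196839, -0.00010693, -0.00177827,
        0.00012269]), 'joint_torque': array([ 6.56012926e-04, -5.60483587e+01, -4.92327726e+01,  7.68191228e-02,
        3.06956854e-02, -6.73194177e-05]), 'tool_pos': array([0.14941201, 0.58091336, 0.4039399 ]), 'orientation': array([-3.94427217e-01, -3.11645769e+00,  2.15211920e-03]), 'force': array([ 0.31158704,  0.14564751, -0.58775284]), 'wrist_torque': array([-0.01792684,  0.0013684 ,  0.03361884]), 'gripper_force': 0.0, 'opening': 0.09287785717680826}
```

View pics/crop.png

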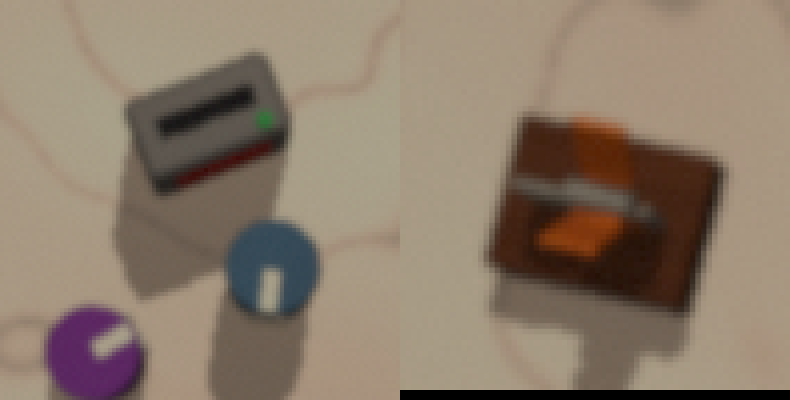

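The crop shows the scanner tilted by about 0.33 rad, with its red window toward the dabba. The dabba's stripe points toward the robot. The clip sits upright across the fin, with its handles splayed along the fin's normal. Next I'll look closer with the wrist camera, clip first.

```bash
python3 -m handwheel '[[4.9,-3.7,0,0,0],[4.9,-3.7,0,0,0],[4.9,-3.7,0,0,0],[4.9,-3.7,0,0,0],[4.9,-3.7,0,0,0],[4.9,-3.7,0,0,0],[4.9,-3.7,0,0,0],[4.9,-3.7,0,0,0],[4.9,-3.7,0,0,0],[0,0,0,0,0]]' 10
python3 - <<'E'
from h import *
c,i=shot("wrist","w1"); np.save("w1.npy",c)
print(readout.read_state()["tool_pos"])
E
```

```text
t: 1.4
tool_pos: [0.5931, 0.2446, 0.4034]
orientation: [-0.402, -3.115, 0.002]
force: [-0.1, -0.2, 0.1]
opening: 0.0929
gripper_force: 0.0
[0.59169061 0.24631333 0.40358484]
```

View pics/w1.png

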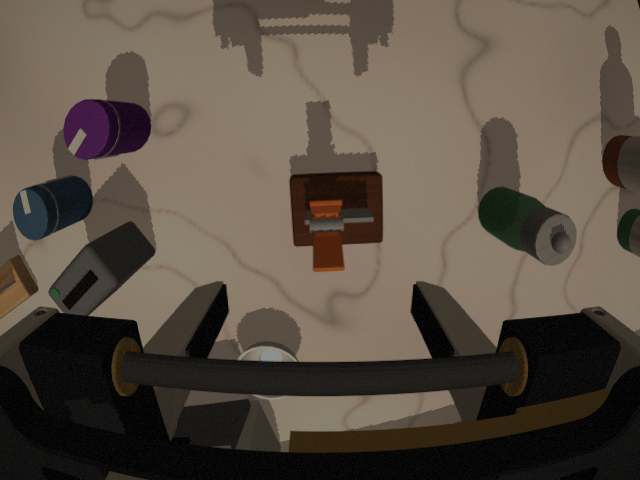

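```bash
python3 -m handwheel '[[-1.4,-5.2,0,0,0],[-1.4,-5.2,0,0,0],[-1.4,-5.2,0,0,0],[-1.4,-5.2,0,0,0],[-1.4,-5.2,0,0,0],[0,0,0,0,0]]'
python3 - <<'E'
from h import *
c,i=shot("wrist","w2"); np.save("w2.npy",c)
print(readout.read_state()["tool_pos"])
E
```

```text
t: 2.2
tool_pos: [0.5193, -0.0136, 0.4049]
orientation: [0.399, 3.116, -0.001]
force: [0.3, 1.1, -0.6]
opening: 0.093
gripper_force: 0.0
[ 0.51975451 -0.01212792  0.40490709]
```

View pics/w2.png

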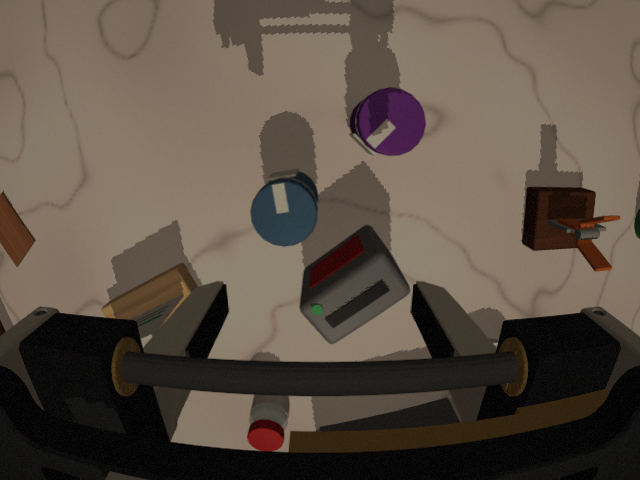

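w1 shows the clip upright at (328,228) on the fin, which runs horizontally from (305,216) to (373,216). The block spans (290–382, 172–247). w2 shows the dabba lid centred near (284,211) with its stripe toward (278,183), and the scanner top at roughly (300–410, 225–343).

```bash
python3 - <<'E'
from h import *
def ang(p,q): d=q-p; return round(float(np.arctan2(d[1],d[0])),3)
c=np.load("w2.npy",allow_pickle=True).item(); im=cv2.imread("pics/w2.png"); hsv=cv2.cvtColor(im,cv2.COLOR_BGR2HSV)
# lid: blue bright + stripe
roi=np.zeros(im.shape[:2],np.uint8); roi[160:260,240:330]=255
print("lid hsv",hsv[225,284],hsv[180,308],"stripe",hsv[195,280],"bg",hsv[150,220],"red",hsv[260,335],"scan top",hsv[320,395],hsv[250,385])
blue=cv2.inRange(hsv,(95,80,60),(115,255,255))&roi
wh=cv2.inRange(hsv,(0,0,130),(40,90,255))&roi
cn=max(cv2.findContours(blue,0,1)[0],key=cv2.contourArea); print("blue",cv2.minEnclosingCircle(cn))
h=cv2.convexHull(cn)[:,0]; print("hull",len(h), h[:,0].min(),h[:,0].max(),h[:,1].min(),h[:,1].max())
P=np.array([onz(c,u,v,.09)[:2] for u,v in h]); 
(cc,r)=cv2.minEnclosingCircle(P.astype(np.float32)*1000); print("lid world mm",cc,r)
cv2.imwrite("pics/m.png",cv2.resize(np.vstack([np.hstack([im[160:260,240:330],cv2.cvtColor(blue[160:260,240:330],8)]),np.hstack([im[160:260,240:330],cv2.cvtColor(wh[160:260,240:330],8)])]),None,fx=3,fy=3))
E
```

```text
lid hsv [102  91  70] [104 111  30] stripe [ 24  43 142] bg [ 15  63 137] red [179 233  46] scan top [ 16  60 140] [18 40 32]
blue ((283.7003173828125, 213.47792053222656), 32.439208984375)
hull 30 252 315 183 245
lid world mm (498.8001708984375, -38.89838790893555) 26.572860717773438
```

View pics/m.png

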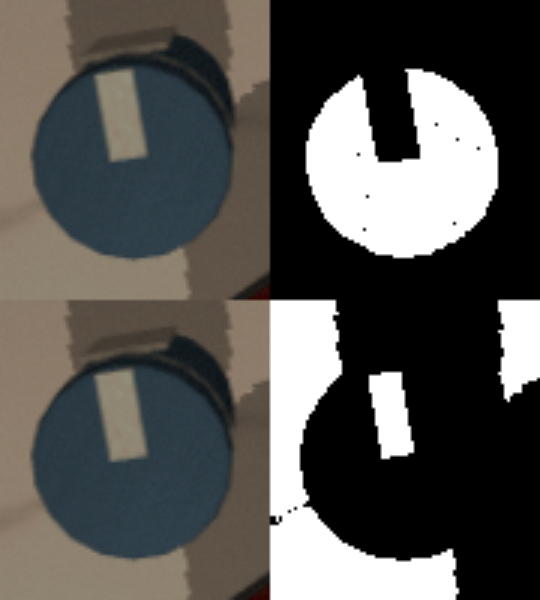

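The mask crop shows a clean lid circle and stripe. Next come the stripe, slot and fin angles.

```bash
python3 - <<'E'
from h import *
def long_yaw(c,mask,z):
    cs=[k for k in cv2.findContours(mask,0,1)[0]]; k=max(cs,key=cv2.contourArea)[:,0]
    W=np.array([onz(c,u,v,z)[:2]*1000 for u,v in k],np.float32)
    b=cv2.boxPoints(cv2.minAreaRect(W)); e=[b[1]-b[0],b[2]-b[1]]; e.sort(key=np.linalg.norm)
    return b.mean(0).round(1),[round(float(np.linalg.norm(x)),1) for x in e],round(float(np.arctan2(e[1][1],e[1][0])),3)
def roi(m,u0,u1,v0,v1):
    o=np.zeros_like(m); o[v0:v1,u0:u1]=m[v0:v1,u0:u1]; return o
c=np.load("w2.npy",allow_pickle=True).item(); im=cv2.imread("pics/w2.png"); hsv=cv2.cvtColor(im,cv2.COLOR_BGR2HSV)
wh=roi(cv2.inRange(hsv,(0,0,115),(40,90,255)),265,295,183,216)
print("stripe",long_yaw(c,wh,.09))
slot=roi(cv2.inRange(hsv,(0,0,0),(180,255,24)),322,392,276,332)
print("slot v",hsv[305,357,2],long_yaw(c,slot,.1))
red=roi(cv2.inRange(hsv,(170,150,25),(180,255,255))|cv2.inRange(hsv,(0,150,25),(6,255,255)),295,375,230,290)
print("red",long_yaw(c,red,.05))
c=np.load("w1.npy",allow_pickle=True).item(); im=cv2.imread("pics/w1.png"); hsv=cv2.cvtColor(im,cv2.COLOR_BGR2HSV)
brown=roi(cv2.inRange(hsv,(0,90,15),(14,255,75)),285,390,165,250)
print("block",long_yaw(c,brown,.03), hsv[216,360],hsv[200,366],hsv[260,328])
fin=roi(cv2.inRange(hsv,(0,0,45),(180,70,255)),300,376,205,224); print("fin",long_yaw(c,fin,.07))
org=roi(cv2.inRange(hsv,(0,180,90),(18,255,255)),300,350,195,275)
for k in cv2.findContours(org,0,1)[0]:
    if cv2.contourArea(k)>30:
        k=k[:,0]; print("orange",k.min(0),k.max(0),long_yaw(c,cv2.drawContours(np.zeros_like(org),[k[:,None]],-1,255,-1),.11))
big=np.hstack([cv2.resize(im[160:280,280:400],(480,480)),cv2.resize(cv2.cvtColor(fin[200:260,290:350]|org[200:260,290:350],8),(300,480))])
cv2.imwrite("pics/clip1.png",big)
E
```

```text
stripe (array([485.3, -38. ], dtype=float32), [9.4, 23.7], -0.102)
slot v 34 (array([572.6,  25.1], dtype=float32), [0.9, 0.9], -0.197)
red (array([563.7, -11.8], dtype=float32), [17.7, 69.1], -1.18)
block (array([592. , 261.6], dtype=float32), [72.8, 88.8], 1.361) [20 55 42] [  8 185  44] [ 10 209  78]
fin (array([592.3, 261.6], dtype=float32), [7.7, 59.4], 1.39)
orange [314 266] [343 270] (array([619.1, 244.4], dtype=float32), [3.2, 22.9], 1.366)
orange [310 200] [341 218] (array([572.6, 254.2], dtype=float32), [13.2, 23.3], 1.363)
```

View pics/clip1.png

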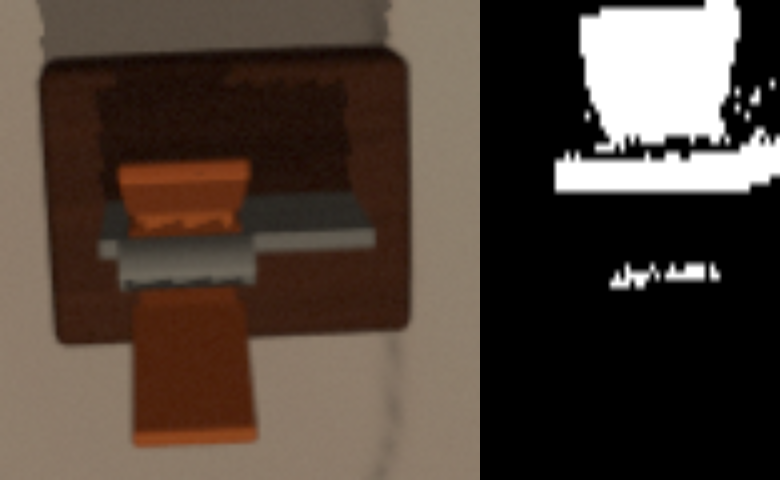

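The crop shows the clip's bright handle-top edges at (313–344, 267–270) and (310–342, 200–205) in w1 pixels, square on the fin. Next I'll check the label azimuth against the stripe, refine the scanner yaw and locate the clip's top.

```bash
python3 - <<'E'
from h import *
c=np.load("w2.npy",allow_pickle=True).item(); im=cv2.imread("pics/w2.png")
C=np.array([.4988,-.0389])
for n,u,v,z in[("label bl",240+85/3,160+53/3,.05),("label br",240+178/3,160+42/3,.05),("label tl",240+93/3,160+38/3,.03),("label tr",240+165/3,160+27/3,.03)]:
    p=onz(c,u,v,z)[:2]-C; print(n,p.round(4),np.hypot(*p).round(4),np.arctan2(p[1],p[0]).round(3))
for u,v in[(120/3+240-0,0)]: pass
g=cv2.cvtColor(im,cv2.COLOR_BGR2GRAY); roi=g[278:330,322:392]
t,m=cv2.threshold(roi,0,255,cv2.THRESH_BINARY_INV+cv2.THRESH_OTSU)
for k in cv2.findContours(m,0,1)[0]:
    if cv2.contourArea(k)>150:
        W=np.array([onz(c,u+322,v+278,.1)[:2]*1000 for u,v in k[:,0]],np.float32); print("slot",t,cv2.minAreaRect(W))
L=[(300,285),(366,226)] # scanner top front edge ends (eye)
for a,b in[((304,283),(368,227)),((331,342),(409,291))]:
    p,q=onz(c,*a,.1),onz(c,*b,.1); d=q-p; print("edge yaw",np.arctan2(d[1],d[0])-np.pi/2,p.round(3),q.round(3))
c=np.load("w1.npy",allow_pickle=True).item()
for z in(.121,.127):
    P=[onz(c,u,v,z)[:2].round(4) for u,v in[(310,201),(342,200.5),(313.5,270.5),(344,269)]]
    print("clip top",z,P,np.mean(P,0).round(4),np.linalg.norm((P[0]+P[1]-P[2]-P[3])/2))
E
```

```text
label bl [-0.0287 -0.0102] 0.0304 -2.801
label br [-0.0245  0.018 ] 0.0304 2.508
label tl [-0.031  -0.0096] 0.0324 -2.84
label tr [-0.0283  0.0136] 0.0314 2.693
slot 60.0 ((587.1140747070312, 1.0106792449951172), (14.464434623718262, 61.157325744628906), 22.284269332885742)
slot 60.0 ((567.6210327148438, -12.756046295166016), (22.392221450805664, 16.495769500732422), 75.51773834228516)
edge yaw 0.4967127817196211 [ 0.557 -0.037  0.1  ] [0.524 0.025 0.1  ]
edge yaw 0.3884045902566404 [ 0.619 -0.029  0.1  ] [0.588 0.047 0.1  ]
clip top 0.121 [array([0.5617, 0.2452]), array([0.5671, 0.2675]), array([0.6138, 0.2338]), array([0.6185, 0.2565])] [0.5903 0.2508] 0.052948111392192285
clip top 0.127 [array([0.5606, 0.2456]), array([0.566 , 0.2674]), array([0.6115, 0.2345]), array([0.6161, 0.2566])] [0.5885 0.251 ] 0.051673518362890775
```

The scanner yaw is 0.389 and the dabba faces about 3.03, so it needs a turn of −2.65. Its axis is at (499, −39) mm. I'll move over it and descend.

```bash
python3 -m handwheel '[[-1.05,-1.35,0,0,0],[-1.05,-1.35,-1,0,0],[0,0,-5,0,0],[0,0,-5,0,0],[0,0,-4,0,0],[0,0,-1.9,0,0],[0,0,0,0,0]]' 12
python3 - <<'E'
from h import *
s=readout.read_state(); R=cv2.Rodrigues(s["orientation"])[0]
print(s["tool_pos"],(s["tool_pos"]+R[:,2]*.167).round(4),"yaw",np.arctan2(R[1,1],R[0,1]),s["q"])
E
```

```text
t: 3.12
tool_pos: [0.4982, -0.0379, 0.2338]
orientation: [-0.391, -3.113, -0.0]
force: [0.4, 0.1, 1.0]
opening: 0.093
gripper_force: 0.0
[ 0.49824965 -0.03785202  0.23383477] [ 0.4975 -0.0377  0.0668] yaw 1.3209476627898415 [-1.78476393e-01  1.76833093e-02  1.93205272e+00  2.07298141e-05
  1.19616219e+00 -1.49943106e+00]
```

```bash
python3 -m handwheel '[[0.1,-0.1,0,0,0],[0,0,0,0,0.5],[0,0,0,0,0.5],[0,0,0,0,0.5],[0,0,0,0,0.5],[0,0,0,0,0.5]]' 12
python3 -m handwheel '[[0,0,0,-0.18,0.5],[0,0,0,-0.18,0.5],[0,0,0,-0.18,0.5],[0,0,0,-0.18,0.5],[0,0,0,-0.18,0.5],[0,0,0,-0.18,0.5],[0,0,0,-0.18,0.5],[0,0,0,0,0.5]]'
```

```text
t: 3.88
tool_pos: [0.5005, -0.0399, 0.2358]
orientation: [0.394, 3.117, 0.0]
force: [-0.3, 1.0, 0.9]
opening: 0.0554
gripper_force: 12.0
t: 4.88
tool_pos: [0.5004, -0.04, 0.2358]
orientation: [-2.154, -2.287, 0.0]
force: [-1.1, -0.4, 2.0]
opening: 0.0553
gripper_force: 12.0
```

```bash
python3 -m handwheel '[[0,0,0,-0.18,0.5],[0,0,0,-0.18,0.5],[0,0,0,-0.18,0.5],[0,0,0,-0.18,0.5],[0,0,0,-0.18,0.5],[0,0,0,-0.18,0.5],[0,0,0,-0.18,0.5],[0,0,0,-0.13,0.5],[0,0,0,0,0.5]]'
python3 - <<'E'
from h import *
s=readout.read_state(); R=cv2.Rodrigues(s["orientation"])[0]
print("yaw",np.arctan2(R[1,1],R[0,1]),s["q"].round(2))
c,im=shot("top","top2"); w,i=shot("wrist","w3"); np.save("w3.npy",w)
E
```

```text
t: 6.0
tool_pos: [0.5005, -0.0397, 0.2358]
orientation: [-3.118, -0.383, -0.0]
force: [0.2, 1.9, 2.5]
opening: 0.0554
gripper_force: 12.0
yaw -1.3263973460292693 [-0.18  0.02  1.93  0.    1.2   1.14]
```

```bash
python3 -m handwheel '[[0,0,0,0,0.15],[0,0,0,0,0.15],[0,0,0,0,0.1],[0,0,3,0,0.1],[0,0,5,0,0],[0,0,5,0,0],[0,0,4,0,0],[0,0,0,0,0],[0,0,0,0,0]]'
cat > dab.py <<'E'
from h import *
import sys
c,im=shot("wrist",sys.argv[1]); im=im[:,:,::-1].copy(); hsv=cv2.cvtColor(im,cv2.COLOR_BGR2HSV)
blue=cv2.inRange(hsv,(95,60,50),(115,255,255))
k=max(cv2.findContours(blue,0,1)[0],key=cv2.contourArea); h=cv2.convexHull(k)[:,0]
P=np.array([onz(c,u,v,.09)[:2]*1000 for u,v in h],np.float32); C,r=cv2.minEnclosingCircle(P); print("lid",C,r)
px,pr=cv2.minEnclosingCircle(k); print("px",px,pr)
m=cv2.circle(np.zeros_like(blue),(int(px[0]),int(px[1])),int(pr*.93),255,-1)
wh=cv2.inRange(hsv,(0,0,95),(60,90,255))&m
k=max(cv2.findContours(wh,0,1)[0],key=cv2.contourArea)[:,0]
W=np.array([onz(c,u,v,.09)[:2]*1000 for u,v in k],np.float32); b=cv2.minAreaRect(W); q=cv2.boxPoints(b)
e=max([q[1]-q[0],q[2]-q[1]],key=np.linalg.norm); d=np.array(b[0])-C; e=e*np.sign(e@d)
print("stripe",b[1],"yaw",np.arctan2(e[1],e[0]),"via centre",np.arctan2(d[1],d[0]))
E
python3 dab.py w4
```

```text
t: 7.22
tool_pos: [0.5003, -0.0399, 0.4051]
orientation: [-3.119, -0.376, 0.001]
force: [-0.5, 0.4, -0.1]
opening: 0.093
gripper_force: 0.0
lid (503.59808349609375, -39.40458679199219) 27.02418327331543
px (319.4013977050781, 226.2042236328125) 32.67313766479492
stripe (24.285093307495117, 9.937867164611816) yaw 0.394374834141749 via centre 0.41321510711191956
```

View pics/w4.png

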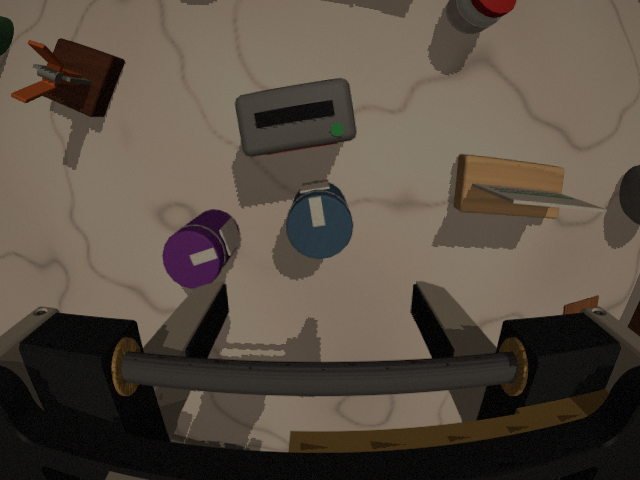

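w4 shows the dabba's stripe and label now pointing at the scanner window, with the lid at (319,226). Stripe yaw is 0.394 against 0.389 for the scanner, and it is still on its spot. The decoy is untouched. Next I'll look at the card from above.

```bash
python3 -m handwheel '[[0.95,-2.35,0,0.18,0],[0.95,-2.35,0,0.18,0],[0.95,-2.35,0,0.18,0],[0.95,-2.35,0,0.18,0],[0.95,-2.35,0,0.18,0],[0.95,-2.35,0,0.18,0],[0.95,-2.35,0,0.18,0],[0.95,-2.35,0,0.18,0],[0,0,0,0,0],[0,0,0,0,0]]'
python3 - <<'E'
from h import *
c=cal("wrist"); im=cv2.imread("pics/w4.png"); g=cv2.cvtColor(im,cv2.COLOR_BGR2GRAY)
c,i=shot("wrist","w5"); np.save("w5.npy",c)
s=readout.read_state(); R=cv2.Rodrigues(s["orientation"])[0]; print(s["tool_pos"],np.arctan2(R[1,1],R[0,1]))
E
```

```text
t: 8.52
tool_pos: [0.5761, -0.2274, 0.4042]
orientation: [-2.099, -2.334, 0.001]
force: [-0.3, 0.1, 0.1]
opening: 0.0928
gripper_force: 0.0
[ 0.5761769  -0.22720867  0.40462395] 0.10672727566021362
```

View pics/w5.png

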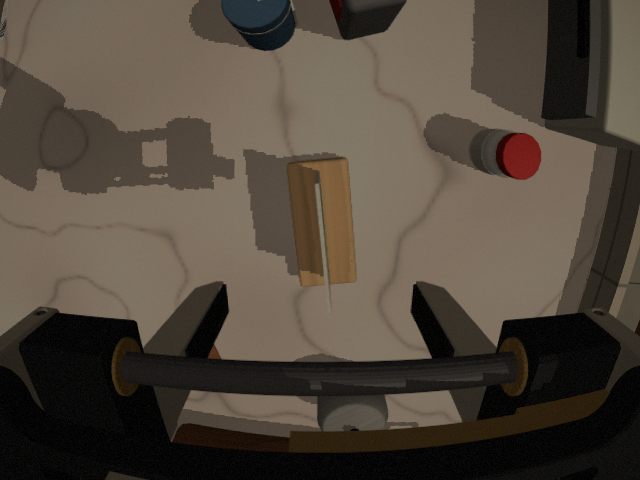

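w5 shows the card edge-on: a thin bright line from about (318,172) to (329,317) over the wooden stand. I'll extract it.

```bash
python3 - <<'E'
from h import *
c=np.load("w5.npy",allow_pickle=True).item(); im=cv2.imread("pics/w5.png"); hsv=cv2.cvtColor(im,cv2.COLOR_BGR2HSV).astype(int)
for v in (168,172,176,180,184,200,220,240,260,280,300,310,314,318):
    print(v,[f"{a}/{b}" for a,b in hsv[v,310:336,1:3]])
E
```

```text
168 ['133/86', '141/83', '132/116', '132/129', '132/129', '135/127', '130/129', '128/129', '134/129', '137/127', '134/124', '133/127', '135/127', '133/128', '129/127', '131/127', '131/128', '135/127', '134/129', '135/127', '135/125', '136/126', '139/123', '134/124', '133/125', '135/123']
172 ['138/85', '143/84', '140/82', '137/82', '139/81', '113/79', '98/68', '72/64', '74/69', '111/94', '132/126', '135/125', '132/129', '133/128', '133/127', '131/127', '127/129', '136/126', '133/130', '137/127', '133/127', '132/129', '130/126', '135/125', '137/123', '137/125']
176 ['141/85', '134/84', '140/82', '132/83', '139/81', '121/74', '80/64', '68/64', '63/65', '89/86', '129/128', '134/126', '139/125', '135/127', '133/128', '128/131', '128/129', '130/129', '133/127', '131/128', '136/126', '135/125', '133/127', '136/126', '135/125', '139/125']
180 ['140/84', '140/84', '140/84', '138/83', '128/78', '103/69', '63/61', '63/61', '71/65', '78/78', '121/95', '135/127', '137/125', '136/126', '134/126', '129/130', '127/130', '129/128', '131/128', '135/127', '133/128', '133/128', '137/127', '133/127', '1
[... 2040 characters left out ...]
 '65/130', '64/127', '63/129', '61/129', '65/130', '62/128', '63/129', '63/129', '53/129', '49/130', '47/130', '49/124', '54/122', '59/129', '60/128', '59/129', '61/129']
314 ['62/128', '64/128', '64/128', '64/128', '64/128', '66/128', '62/127', '64/128', '63/129', '63/130', '65/129', '64/128', '63/129', '61/129', '65/129', '59/126', '63/129', '61/130', '59/129', '59/129', '59/126', '60/128', '60/128', '62/128', '62/131', '63/130']
318 ['64/128', '64/128', '64/128', '65/125', '63/129', '61/130', '62/128', '68/127', '63/129', '64/128', '65/130', '65/130', '64/128', '62/127', '59/129', '64/128', '64/127', '63/129', '62/127', '57/130', '60/128', '62/127', '60/127', '64/128', '62/128', '62/128']
```

```bash
python3 - <<'E'
from h import *
c=np.load("w5.npy",allow_pickle=True).item()
vs=[184,200,220,240,260,280,300,310]; us=[316.9,318.3,320.4,322.2,324.3,326.1,328,328.8]
P=np.array([onz(c,u,v,.115)[:2] for u,v in zip(us,vs)])
l=np.polyfit(P[:,1],P[:,0],1); print("x=",l,"card x yaw",-np.arctan(l[0]),"resid mm",((np.polyval(l,P[:,1])-P[:,0])*1e3).round(2))
a,b=onz(c,316.8,182.5,.115),onz(c,329,312.3,.115); print(a,b,(a+b)/2,np.linalg.norm(a-b))
s=readout.read_state();R=cv2.Rodrigues(s["orientation"])[0];print("toolx",R[:2,0])
E
```

```text
x= [-0.20146477  0.53223679] card x yaw 0.1988035970040124 resid mm [-0.02  0.09 -0.05  0.04 -0.11 -0.03 -0.03  0.09]
[ 0.56944967 -0.18447106  0.115     ] [ 0.59010764 -0.28777558  0.115     ] [ 0.57977866 -0.23612332  0.115     ] 0.105349770367161
toolx [-0.10652272  0.99430948]
```

The card's x-axis yaw is 0.199 and its edge midpoint is about (580, −239) mm. Now to the clip.

```bash
python3 -m handwheel '[[0.2,5.3,0,-0.035,0],[0.2,5.3,0,-0.035,0],[0.2,5.3,0,-0.035,0],[0.2,5.3,0,-0.035,0],[0.2,5.3,0,-0.035,0],[0.2,5.3,0,-0.035,0],[0.2,5.3,0,-0.035,0],[0.2,5.3,0,-0.035,0],[0,5.3,-2,-0.035,0],[0,0,-2,0,0]]'
python3 -m handwheel '[[0,0,0,0,0]]'
python3 - <<'E'
from h import *
c,i=shot("wrist","w6"); np.save("w6.npy",c)
s=readout.read_state(); R=cv2.Rodrigues(s["orientation"])[0]; print(s["tool_pos"],np.arctan2(R[1,1],R[0,1]))
im=cv2.imread("pics/w6.png"); cv2.imwrite("pics/w6c.png",cv2.resize(im[120:320,210:430],None,fx=3,fy=3)[:600,:660])
E
```

```text
t: 9.82
tool_pos: [0.591, 0.2534, 0.3652]
orientation: [-2.434, -1.985, -0.001]
force: [0.2, -0.6, 0.0]
opening: 0.0929
gripper_force: 0.0
t: 9.95
tool_pos: [0.5912, 0.2492, 0.3631]
orientation: [-2.436, -1.981, 0.007]
force: [-0.3, -0.7, -0.1]
opening: 0.0928
gripper_force: 0.0
[0.59182142 0.24860895 0.3647361 ] -0.20645466423585612
```

View pics/w6c.png

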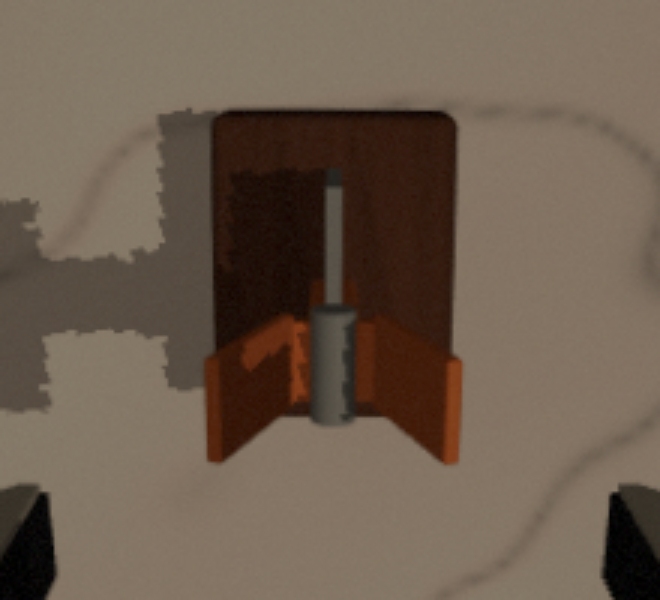

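The crop shows the clip square and upright on the fin. The handle tops are at crop x 205–461, centre 333, which is u≈321; the axle and fin are also at 333–334. The fingers are symmetric about u≈319.6.

```bash
python3 - <<'E'
from h import *
c=np.load("w6.npy",allow_pickle=True).item(); s=readout.read_state(); R=cv2.Rodrigues(s["orientation"])[0]; T=s["tool_pos"]
f=lambda x,y:(210+x/3,120+y/3)
Q=[f(205,357),f(461,357),f(208,462),f(459.5,463)]
for z in(.115,.119,.123,.127):
    P=np.array([onz(c,u,v,z) for u,v in Q]); m=P.mean(0)
    print(z,m.round(4),"span",np.linalg.norm(P[0]-P[1]).round(4),np.linalg.norm(P[2]-P[3]).round(4),"len",np.linalg.norm(P[0]-P[2]).round(4),"rel tool",(R.T@(m-T)).round(4))
fa,fb=onz(c,*f(334,180),.07),onz(c,*f(334,300),.07); print("fin rel",(R.T@(fa-T)).round(4),(R.T@(fb-T)).round(4),"end",fa)
ca=onz(c,*f(333.5,310),.085);print("axle rel",(R.T@(ca-T)).round(4))
E
```

```text
0.115 [0.5917 0.2487 0.115 ] span 0.0548 0.0555 len 0.0242 rel tool [0.0005 0.0003 0.2497]
0.119 [0.592  0.2501 0.119 ] span 0.0538 0.0546 len 0.0238 rel tool [0.0019 0.0003 0.2457]
0.123 [0.5922 0.2515 0.123 ] span 0.0528 0.0536 len 0.0233 rel tool [0.0033 0.0003 0.2417]
0.127 [0.5925 0.2529 0.127 ] span 0.0519 0.0526 len 0.0229 rel tool [0.0047 0.0003 0.2377]
fin rel [0.0446 0.0005 0.2947] [0.0142 0.0006 0.2947] end [0.60082124 0.29180668 0.07      ]
axle rel [0.0154 0.0004 0.2797]
```

The clip is already centred between the fingers to within 0.5 mm. I'll descend and squeeze.

```bash
python3 -m handwheel '[[0,0,-3,0,0],[0,0,-3,0,0],[0,0,-2,0,0],[0,0,-0.9,0,0],[0,0,0,0,0]]' 14
python3 -m handwheel '[[0,0,0,0,0.3],[0,0,0,0,0.8],[0,0,0,0,0.8],[0,0,0,0,0.8],[0,0,0,0,0.8],[0,0,0,0,0.8],[0,0,0,0,0.8],[0,0,0,0,0.8]]' 14
```

```text
t: 10.62
tool_pos: [0.5926, 0.2487, 0.2769]
orientation: [-2.439, -1.981, 0.0]
force: [-0.2, 0.3, 0.8]
opening: 0.0932
gripper_force: 0.0
t: 11.62
tool_pos: [0.5925, 0.249, 0.2766]
orientation: [2.438, 1.981, -0.0]
force: [-0.3, -0.3, 0.3]
opening: 0.0277
gripper_force: 13.9
```

```bash
python3 -m handwheel '[[0,0,1,0,0.8],[0,0,2,0,0.8],[0,0,3,0,0.8],[0,0,3.5,0,0.8],[0,0,3.5,0,0.8],[0,0,0,0,0.8],[0,0,0,0,0.8]]'
python3 - <<'E'
from h import *
c,i=shot("wrist","w7"); np.save("w7.npy",c); t,j=shot("side","side7"); np.save("s7.npy",t)
s=readout.read_state(); R=cv2.Rodrigues(s["orientation"])[0]; print(s["tool_pos"],s["orientation"],np.arctan2(R[1,1],R[0,1]),s["force"])
a=cv2.imread("pics/w7.png")[150:450,150:490]; b=cv2.resize(cv2.imread("pics/side7.png")[100:260,180:320],None,fx=2.5,fy=2.5)
h=400; cv2.imwrite("pics/v7.png",np.hstack([cv2.resize(a,(int(340*h/300),h)),b[:h]])); print(b.shape)
E
```

```text
t: 12.5
tool_pos: [0.5924, 0.2491, 0.407]
orientation: [2.438, 1.981, 0.001]
force: [-0.3, -0.2, -1.2]
opening: 0.028
gripper_force: 13.9
[0.59210946 0.24894689 0.40521977] [-2.43740762 -1.98070659  0.00363174] -0.20600990473405933 [-0.14525766 -1.49503867 -0.37915039]
(400, 350, 3)
```

View pics/v7.png

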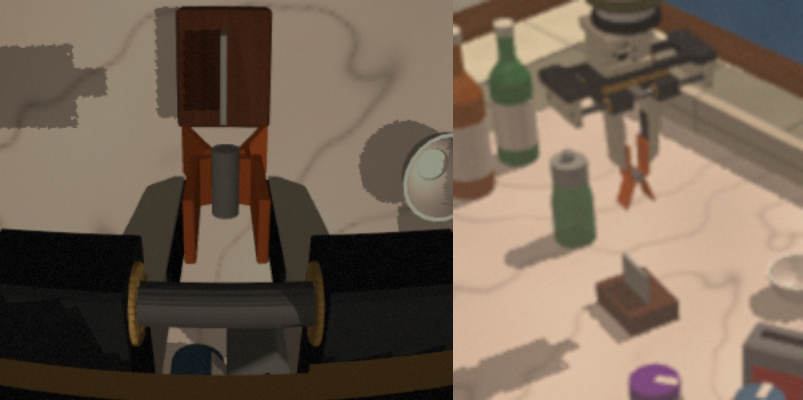

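The picture shows the clip lifted clear of the fin and held open, symmetric between the fingers. The jaw tips are near wrist v≈245 and the axle near (319, 258–311). That was my eleventh view, one over the allowed ten, so I'll work on numbers only from here. Next: the clip's height and tilt in the grip.

```bash
cat > clip.py <<'E'
from h import *
def orange(im,lo=(0,140,50),hi=(20,255,255)): return cv2.inRange(cv2.cvtColor(im,cv2.COLOR_BGR2HSV),lo,hi)
E
python3 - <<'E'
from clip import *
c=np.load("w7.npy",allow_pickle=True).item(); im=cv2.imread("pics/w7.png"); m=orange(im); m[:236]=0; m[360:]=0; m[:,:270]=0; m[:,370:]=0
for v in range(238,356,6):
    x=np.where(m[v])[0]; 
    if len(x): print(v,x.min(),x.max(),len(x),end=" | ")
print()
s=readout.read_state(); R=cv2.Rodrigues(s["orientation"])[0]; T=s["tool_pos"]
def rel(u,v,tx):
    o,d=ray(c,u,v); o=R.T@(o-T); d=R.T@d; return (o+d*(tx-o[0])/d[0]).round(4)
for n,u,v,tx in[("tipL",287,245.5,.012),("tipR",350,245.5,.012),("topL",289,347,-.012),("topR",351,347,-.012),("axle front",319,258,.013),("axle rear",319,312,-.013)]: print(n,rel(u,v,tx))
t=np.load("s7.npy",allow_pickle=True).item(); im=cv2.imread("pics/side7.png"); m=orange(im); m[:140]=0;m[190:]=0;m[:,:235]=0;m[:,275:]=0
ys,xs=np.where(m); print("side ext",xs.min(),xs.max(),ys.min(),ys.max()); 
for y in range(ys.min(),ys.max()+1,2): x=np.where(m[y])[0]; print(y,x.min(),x.max(),len(x),end=" | ")
# predicted side pixels of clip model points for tip depth .236
P=np.linalg.inv(np.array(t["pose"])); f=240/np.tan(np.radians(t["fovy"])/2)
print()
for dep in(.232,.237,.242):
  for p in([.0,-.018,dep],[0,.018,dep],[0,0,dep-.042]):
    q=P[:3,:3]@(T+R@np.array(p))+P[:3,3]; print(dep,p[1],(f*q[0]/q[2]+t["cx"]).round(1),(f*q[1]/q[2]+t["cy"]).round(1),end=" ; ")
E
```

```text
238 285 351 62 | 244 286 350 21 | 250 287 350 22 | 256 287 349 33 | 262 287 349 43 | 268 287 349 42 | 274 288 349 41 | 280 289 348 40 | 286 290 349 40 | 292 289 350 42 | 298 288 351 43 | 304 287 352 26 | 310 287 352 26 | 316 287 352 24 | 322 288 351 22 | 328 288 351 21 | 334 288 351 20 | 340 288 351 19 | 346 289 350 16 | 
tipL [ 0.012  -0.0186  0.2354]
tipR [0.012  0.0201 0.2352]
topL [-0.012  -0.0126  0.1596]
topR [-0.012   0.0152  0.1595]
axle front [0.013  0.001  0.2094]
axle rear [-0.013   0.001   0.1959]
side ext 246 258 154 182
154 254 255 2 | 156 254 257 4 | 158 254 257 4 | 160 254 257 4 | 162 254 257 4 | 164 255 257 3 | 166 250 257 5 | 168 248 257 6 | 170 248 251 4 | 172 248 252 5 | 174 248 257 6 | 176 247 258 7 | 178 246 250 5 | 180 247 249 3 | 182 249 249 1 | 
0.232 -0.018 247.3 179.5 ; 0.232 0.018 258.1 175.9 ; 0.232 0 252.0 165.2 ; 0.237 -0.018 247.4 181.0 ; 0.237 0.018 258.1 177.3 ; 0.237 0 252.1 166.7 ; 0.242 -0.018 247.5 182.4 ; 0.242 0.018 258.2 178.8 ; 0.242 0 252.1 168.2 ;
```

Tip depth is about 0.235 below the TCP and the clip is centred to about 1 mm. I'll move above the card at yaw 0.199, and cross-check the card midpoint from the other views.

```bash
python3 -m handwheel '[[-0.12,-4.88,0,0.04,0.8],[-0.12,-4.88,0,0.04,0.8],[-0.12,-4.88,0,0.04,0.8],[-0.12,-4.88,0,0.04,0.8],[-0.12,-4.88,0,0.04,0.8],[-0.12,-4.88,0,0.04,0.8],[-0.12,-4.88,0,0.04,0.8],[-0.12,-4.88,0,0.04,0.8],[-0.12,-4.88,0,0.04,0.8],[-0.12,-4.88,0,0.045,0.8]]'
python3 -m handwheel '[[0,0,0,0,0.8],[0,0,0,0,0.8]]'
python3 - <<'E'
from h import *
def wood(im,box):
    m=cv2.inRange(cv2.cvtColor(im,cv2.COLOR_BGR2HSV),(8,110,70),(24,255,255)); o=np.zeros_like(m); u0,u1,v0,v1=box; o[v0:v1,u0:u1]=m[v0:v1,u0:u1]; return max(cv2.findContours(cv2.morphologyEx(o,cv2.MORPH_CLOSE,np.ones((9,9))),0,1)[0],key=cv2.contourArea)
for n,f,cc,box in(("top","top0",cal("top"),(370,450,210,260)),("w5","w5",np.load("w5.npy",allow_pickle=True).item(),(270,370,140,300))):
    k=cv2.convexHull(wood(cv2.imread(f"pics/{f}.png"),box))[:,0]
    W=np.array([onz(cc,u,v,.02)[:2]*1000 for u,v in k],np.float32); b=cv2.minAreaRect(W); q=cv2.boxPoints(b); e=max([q[1]-q[0],q[2]-q[1]],key=np.linalg.norm)
    print(n,b,"yaw",np.arctan2(e[1],e[0])-np.pi/2)
s=readout.read_state(); R=cv2.Rodrigues(s["orientation"])[0]; print(s["tool_pos"],np.arctan2(R[1,1],R[0,1]),s["force"],s["opening"])
c,i=shot("wrist","w8"); np.save("w8.npy",c); t,j=shot("side","side8"); np.save("s8.npy",t); t,j=shot("top","top8")
E
```

```text
t: 13.85
tool_pos: [0.5799, -0.2404, 0.4051]
orientation: [-1.987, -2.431, 0.001]
force: [0.6, -0.0, 0.1]
opening: 0.0278
gripper_force: 13.9
t: 14.1
tool_pos: [0.5802, -0.2386, 0.4054]
orientation: [-1.989, -2.428, 0.0]
force: [0.1, 0.2, -0.5]
opening: 0.0282
gripper_force: 13.9
top ((577.64208984375, -236.91683959960938), (58.576393127441406, 129.84323120117188), 11.763606071472168) yaw -2.9362793
w5 ((580.1624145507812, -239.17471313476562), (59.75522232055664, 130.40536499023438), 11.485870361328125) yaw -2.9411263
[ 0.58024825 -0.23864636  0.40535929] 0.19799862426926298 [ 0.11736575  0.15807595 -0.54033423] 0.028198803986987746
```

```bash
python3 - <<'E'
from clip import *
c=np.load("w8.npy",allow_pickle=True).item(); im=cv2.imread("pics/w8.png"); hsv=cv2.cvtColor(im,cv2.COLOR_BGR2HSV).astype(int); m=orange(im)
s=readout.read_state(); R=cv2.Rodrigues(s["orientation"])[0]; T=s["tool_pos"]
for v in range(176,252,6):
    x=np.arange(300,345); w=(hsv[v,x,1]<75)&(hsv[v,x,2]>95); xs=x[w]
    if len(xs) and len(xs)<9: print(v,xs.min(),xs.max(),"tool y",(R.T@(onz(c,xs.mean(),v,.115)-T))[:2].round(4))
for v in range(232,262,3):
    x=np.where((m[v]>0)&(abs(np.arange(640)-319)<45))[0]; print(v,(x.min(),x.max(),len(x)) if len(x) else None,end=" | ")
E
```

```text
176 318 321 tool y [ 0.047  -0.0004]
182 318 321 tool y [ 0.0425 -0.0004]
188 318 321 tool y [ 0.0381 -0.0004]
194 318 321 tool y [ 0.0336 -0.0004]
200 318 321 tool y [ 0.0291 -0.0005]
206 318 321 tool y [ 0.0246 -0.0005]
212 318 321 tool y [ 0.02   -0.0005]
218 318 321 tool y [ 0.0155 -0.0005]
224 318 321 tool y [ 0.0108 -0.0005]
230 318 321 tool y [ 0.0062 -0.0005]
236 318 321 tool y [ 0.0015 -0.0005]
242 318 321 tool y [-0.0033 -0.0005]
248 318 321 tool y [-0.008  -0.0006]
232 (np.int64(291), np.int64(315), 3) | 235 (np.int64(291), np.int64(309), 4) | 238 (np.int64(298), np.int64(308), 2) | 241 (np.int64(301), np.int64(307), 2) | 244 (np.int64(287), np.int64(349), 13) | 247 (np.int64(287), np.int64(350), 23) | 250 (np.int64(287), np.int64(350), 26) | 253 (np.int64(287), np.int64(350), 33) | 256 (np.int64(287), np.int64(349), 38) | 259 (np.int64(287), np.int64(349), 42) |
```

The card column is constant, so yaw is aligned, and the lateral offset is about 1 mm. I'll lower it.

```bash
python3 -m handwheel '[[0,0,-2,0,0.8],[0,0,-2,0,0.8],[0,0,-1.5,0,0.8],[0,0,-1,0,0.8],[0,0,-1,0,0.8],[0,0,0,0,0.8],[0,0,0,0,0.8]]'
python3 - <<'E'
from clip import *
c,i=shot("wrist","w9"); t,j=shot("side","side9")
im=cv2.imread("pics/w9.png"); hsv=cv2.cvtColor(im,cv2.COLOR_BGR2HSV).astype(int); m=orange(im)
s=readout.read_state(); R=cv2.Rodrigues(s["orientation"])[0]; T=s["tool_pos"]; print(T,s["force"],s["opening"],R[:,2].round(4),np.arctan2(R[1,1],R[0,1]))
for v in range(170,270,8):
    x=np.arange(300,345); w=(hsv[v,x,1]<75)&(hsv[v,x,2]>95); xs=x[w]; o=np.where((m[v]>0)&(abs(np.arange(640)-319)<45))[0]
    a=o[o<314]; b=o[o>325]
    print(v,(xs.min(),xs.max(),(R.T@(onz(c,xs.mean(),v,.115)-T))[:2].round(4)) if len(xs) else None,"jaw",(a.min(),a.max()) if len(a) else None,(b.min(),b.max()) if len(b) else None)
# side view: clip and card in image
im=cv2.imread("pics/side9.png"); P=np.linalg.inv(np.array(t["pose"])); f=240/np.tan(np.radians(t["fovy"])/2)
def pr(p): q=P[:3,:3]@p+P[:3,3]; return (f*q[0]/q[2]+t["cx"]).round(1),(f*q[1]/q[2]+t["cy"]).round(1)
for d in(.232,.236,.240): print(d,"left tip corner",pr(T+R@[-.012,-.018,d]),pr(T+R@[.012,-.018,d]),"right",pr(T+R@[-.012,.018,d]))
print("card edge mid",pr(np.array([.5802,-.239,.115])))
m=orange(im); m[:,:330]=0; m[:,430:]=0; m[:230]=0; m[310:]=0
n,l,st,_=cv2.connectedComponentsWithStats(m); print(st[1:][st[1:,4]>8])
E
```

```text
t: 15.12
tool_pos: [0.5807, -0.2391, 0.3324]
orientation: [1.989, 2.43, 0.0]
force: [0.0, -0.6, -0.3]
opening: 0.0278
gripper_force: 13.9
[ 0.58071552 -0.2390604   0.33261416] [ 0.21383709 -0.44516388 -0.54967166] 0.02746710512810651 [ 1.2e-03 -7.0e-04 -1.0e+00] 0.19897855408455117
170 None jaw (np.int64(281), np.int64(312)) None
178 None jaw (np.int64(301), np.int64(309)) None
186 (np.int64(316), np.int64(320), array([ 0.0509, -0.0005])) jaw (np.int64(288), np.int64(302)) None
194 (np.int64(316), np.int64(320), array([ 0.0466, -0.0006])) jaw (np.int64(294), np.int64(313)) None
202 (np.int64(316), np.int64(320), array([ 0.0422, -0.0006])) jaw (np.int64(287), np.int64(304)) None
210 (np.int64(316), np.int64(320), array([ 0.0378, -0.0006])) jaw (np.int64(291), np.int64(312)) None
218 (np.int64(316), np.int64(320), array([ 0.0333, -0.0006])) jaw (np.int64(313), np.int64(313)) None
226 (np.int64(316), np.int64(320), array([ 0.0288, -0.0006])) jaw (np.int64(288), np.int64(306)) None
234 (np.int64(316), np.int64(320), array([ 0.0243, -0.0008])) jaw (np.int64(285), np.int64(304)) None
242 (
[... 208 characters left out ...]
, np.int64(350))
258 None jaw (np.int64(284), np.int64(308)) (np.int64(331), np.int64(350))
266 None jaw (np.int64(284), np.int64(308)) (np.int64(330), np.int64(350))
0.232 left tip corner (np.float64(381.5), np.float64(282.9)) (np.float64(372.9), np.float64(279.3)) right (np.float64(387.9), np.float64(274.8))
0.236 left tip corner (np.float64(381.4), np.float64(284.1)) (np.float64(372.8), np.float64(280.5)) right (np.float64(387.7), np.float64(275.9))
0.24 left tip corner (np.float64(381.2), np.float64(285.2)) (np.float64(372.7), np.float64(281.7)) right (np.float64(387.6), np.float64(277.1))
card edge mid (np.float64(380.7), np.float64(272.9))
[[384 253   6  15  56]
 [373 268  13  17 131]]
```

The card sits centred between the jaws to within 1 mm. The side view puts the tips about 18 mm below the edge, so I'll lower a touch more and check that everything is settled.

```bash
python3 -m handwheel '[[0,0,-0.2,0,0.8],[0,0,0,0,0.8],[0,0,0,0,0.8],[0,0,0,0,0.8]]'
python3 - <<'E'
from h import *
s=readout.read_state(); print(s["t"],s["tool_pos"],s["force"],s["opening"],s["gripper_force"],np.abs(s["dq"]).max())
c=cal("top"); im=read_camera("top")[:,:,::-1].copy(); hsv=cv2.cvtColor(im,cv2.COLOR_BGR2HSV)
b=cv2.inRange(hsv,(95,70,40),(115,255,255)); b[:250]=0;b[290:]=0;b[:,:310]=0;b[:,350:]=0
k=np.argwhere(b); print(k.mean(0), len(k))
t=cv2.imread("pics/top2.png"); 
print(job.close_job())
E
```

```text
t: 15.72
tool_pos: [0.5805, -0.2389, 0.3298]
orientation: [-1.99, -2.431, 0.0]
force: [0.7, -0.1, 0.1]
opening: 0.0275
gripper_force: 13.9
15.725 [ 0.58046866 -0.23891383  0.32975971] [ 0.65445419 -0.13500987  0.06972493] 0.027507276825506112 13.942054957151413 0.0022222927927184042
[266.91780822 327.94520548] 292
the job is handed in; nothing more can be done
None
```

The job is handed in at about 16 s: by my measurements the dabba's label faces the scanner to within about 0.01 rad, and the clip is held wide open over the middle of the card's edge, within about 1 mm of centred across the card and with the edge roughly 20 mm above the jaw tips; I viewed 11 pictures, one over your limit of 10.

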